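Preload a lamp swivel's castle nut and lock it with its pin

ROBOT

A 6-joint arm with a two-finger parallel gripper is mounted at the origin on a cart in front of the work surface, level with it; the furniture and walls round the work are solid. World frame = base frame: x ahead of the robot, y to its left, z up, the work surface at z = 0. Lengths are in m, angles in rad, forces in N, time in s.
With the tool pointing down it reaches from about 0.375 to 0.9 m from the base axis. Payload 3.1 kg.
Tool frame: the origin (TCP) lies at the very end of the fingers, on their centre line; the grasp point (between the pads) lies 19 mm behind it (grip_depth is the distance from the TCP to the grasp point, in m); z points along the fingers, y is the line along which they close (so a half turn about z gives the same grasp; the last joint's range is limited). The gripper opens to 85 mm and grips with 20 to 120 N. Pads are 22 mm wide; open, the fingers measure 114 mm over their backs; the gripper's body (76 mm by 85 mm) begins 54 mm behind the grasp point. The pads swing forward as they close: fully open they stand 13 mm farther back than shut.
Start: joints at [-1.482, 0.527, 1.433, -0, 1.181, -0.178], TCP at [0.165, -0.603, 0.231] pointing down, gripper open.
Joint ranges: [-3.08, 3.08], [-0.75, 2.2], [0.22, 2.44], [-1.43, 4.57], [0, 2.65], [-2.85, 2.85]. Speed limits (rad/s): [2.79, 2.79, 3.14, 3.14, 3.14, 3.14].

INTERFACE

Orientations are given as a unit quaternion [x, y, z, w].
In Python, from station import * gives the robot as it stands.
- The arm moves only by the tool apply_moves, never from a script. Its argument "plan" is a list of rows, each a list of 7 numbers: the shift along the tool's x, y, z in m, then the turn, a rotation vector about the tool's x, y, z in rad, then the gripper command: -1 is fully open, 1 is shut, values between are in proportion. In form: [[dx, dy, dz, wx, wy, wz, jaw], ...]. A call has 1 to 8 rows; each row shifts and turns the commanded pose from where the row before left it, along the tool's axes as they then stand; what a row does not reach is not made up. A row lasts 1/8 s, in which the tool goes at most 62.5 mm and 10.7 degrees, less where a joint would pass 70% of its speed; a pose out of reach is approached as far as the arm can. A call is refused whole if a number of a shift passes 0.0625 or a number of a turn 0.188, either way. A call with a gripper value outside its range is refused whole. The fingers move at their own pace and stop on an object; "force" is the grip in N (left out, the last holds). Time passes only in rows, so rows that do not move let the fingers close. It gives the time, the measured TCP pose, the force, the opening and the grip force at its end, in the units of the state.
- sense(): the state, without advancing time (a new reading comes with each control period).
- snapshot(name): name is "scene" or "top" or "wrist"; returns the picture (400x640x3 uint8, red, green, blue); there is no depth.
- calibration(name): a dict with "camera_matrix" (3x3 intrinsics, pixels), "R" (3x3) and "t" (3): a world point X has camera coordinates R X + t; the wrist camera has in their place "mount" (4x4, takes a point from camera to tool coordinates, whose origin is the TCP and whose axes are the flange's). Camera axes: x right, y down, z forward; pixel columns grow to the right and rows downward; lengths in m; the calibration is good to about 2 mm. A picture is of the moment at which its call begins: read the wrist's pose just before it. calibration takes no time and is no camera call.
- sign_off(): hands the job in; it is judged then, once.
The state is a dict: "t": time; "q": joint angles; "qd": joint speeds; "tau": joint torques, N m; "tcp_pos": TCP position; "tool_rot": TCP orientation; "force": force on the tool from outside, world axes, zero at the start; "ft_torque": the same for the moment, N m; "finger_gap": opening from 0.0 (shut) to 1.0 (fully open); "gripper_force": force on a finger pad.
Only numpy, scipy, OpenCV 4.12 (cv2) and the standard library are available. Lean on these libraries where they do the work, as an engineer would, in place of code of your own. Each camera call takes 0.05 s, during which the arm holds its last target. There are 200 camera calls.

TASK

Tighten the dark steel castle nut on the lamp swivel clockwise until its yellow paint mark meets the yellow mark on the washer, then turn it a little further, to the first slot that lines up with the cross hole in the stud, and push the blue-gripped locking pin through slot and hole until its collar is close against the nut. Bring the pin in from the side that is free, and leave the black torch body, the tape roll, the dish, the hex key and the white arm where they are.

Things in the scene. Friction and masses are not known exactly. Their poses are not given: they have to be found in the camera images.
- castle_nut (a joint): turn of the dark steel castle nut, rad, growing clockwise (tighter): 0 where the two yellow marks meet, with the spring washer under it flat. Starts 0.9 to 2.2 loose (negative), so the first meeting is the right one. Stiff: 0.25 N m to tighten when loosest, 0.4 at the end; it stays where left. Sinks 3.5 mm a turn. The first slot lines up 0.40 to 0.85 past 0; past 1.15 is overtightened
- nut_mid (a point): on the nut's axis, 10 mm above its bearing face; z up, x turns with the nut through the middle of a slot. Nut 31 mm high: hexagon 42 mm across flats, 20 mm high, under a round castle 40 mm wide, 11 mm high, with six open slots 8 mm wide, 11 mm deep, one over the middle of each flat (every 60 degrees). At 0 this point is 35.5 mm above the bench
- stud_hole (a point): centre of the cross hole in the 26 mm steel stud, on the nut's axis, 51 mm above the bench; x runs level along the hole, which is 8 mm wide and high, right through the stud and open at both sides. Fixed; the stud's top is 10 mm above this point, with a black groove across it that runs along the hole
- pin_grip (a point): centre of the locking pin's blue grip, 28 mm long (x), 10 mm wide (y), 14 mm high (z); it lies loose and level on the bench's red sheet (top 1.8 mm up), this point 8.8 mm up. x points along the steel shank to the nose: a 2 mm thick, 12 mm wide collar at 14 to 16 mm from here, then a 5 mm shank whose tapered nose ends at 68 mm
- pin_mid (a point): point on the pin's shank axis 37.5 mm ahead of pin_grip, same axes; it lies on the stud's axis when the pin is home, with the collar 1.5 mm short of the castle
- torch_mid (a point): middle of a black torch body, a loose upright tube 64 mm wide (77 mm over its button) and 148 mm tall, standing about 140 mm from the stud near the line of the hole, on one side or the other; it blocks that side
- tape_roll: roll of brown tape lying flat, 64 mm wide, 24 mm high, origin at its underside; on the other side of the swivel, low enough to pass over
- hex_key: black hex key lying flat, 28 x 79 x 7 mm, origin at its underside
- white_arm: white nylon arm lying flat, 20 x 63 x 7 mm, origin at its underside
- cap_dish: pink screw dish, 43 mm wide, 18 mm high, in front of the swivel, origin at its underside
- swivel: lamp swivel fixed to the bench, origin under the stud's axis: steel plate 124 x 98 x 8 mm (x, y), grey foot, aluminium arm at 14 to 22 mm height reaching 92 mm along its x, with a bolt head 26 mm high at its end, then a 60 mm flat washer whose top is at 25 mm and bears a yellow mark. Nothing of it is handled
- clamp_fixture: holding fixture fixed to the bench, 85 x 150 mm (x, y), origin at the middle of its underside; a black tube stands in it and its red handle rises to 130 mm: only to be cleared
- driver_red: red electric screwdriver hanging fixed over the red sheet, about 63 mm wide, origin at its lower end; its bit hangs to 20 mm above the bench, its grip from 100 mm upwards past 350 mm, with leads above: only to be passed round, on the robot's side

How it is judged:
On the way, in this order (a step that is already met when the one before it is completed fails the run):
1. the nut is tightened until the paint marks meet (value of joint castle_nut above -0.04 rad), for 0.05 s.
2. the nut is turned on to the first slot that lines up with the hole (value of joint castle_nut between 0.25 and 1 rad and (angle between the x axis of nut_mid and the x axis of stud_hole, either way round below 0.09 rad or angle between the x axis of nut_mid and the x axis of stud_hole, either way round between 0.957 and 1.137 rad)), for 0.2 s.
At the end, for the whole second after the job is handed in: the nut stands past its paint mark at the first slot that lines up with the hole (0.25 to 1.0 rad past the mark, slot within 0.13 rad of the hole), and the pin rests, released, through slot and hole with its collar within 6 mm of the nut (value of joint castle_nut between 0.25 and 1 rad and (angle between the x axis of nut_mid and the x axis of stud_hole, either way round below 0.13 rad or angle between the x axis of nut_mid and the x axis of stud_hole, either way round between 0.917 and 1.177 rad) and distance between pin_mid and stud_hole below 0.008 m and x of stud_hole in the frame of pin_mid below 0.0045 m and angle between the x axis of pin_mid and the x axis of stud_hole, either way round below 0.2 rad and velocity of joint castle_nut below 0.05 rad/s); the robot touches nothing.
It fails at once if the nut is overtightened, past the first slot (value of joint castle_nut above 1.15 rad).
It fails at once if the torch body is shifted by 2 cm or knocked over (distance of torch_mid from where it was at the start of the episode above 0.02 m).
It fails at once if the tape roll is shifted by 3 cm (distance of tape_roll from where it was at the start of the episode above 0.03 m).
It fails at once if the dish is shifted by 3 cm (distance of cap_dish from where it was at the start of the episode above 0.03 m).
It fails at once if the hex key or the white arm is shifted by 3 cm (distance of any of hex_key, white_arm from where it was at the start of the episode above 0.03 m).
It also fails if it takes over 67 s, if anything falls off the work surface, if the arm or the gripper's body presses on something with over 40 N, if the wrist force passes 120 N, or if a joint passes its speed limit or range.

## Working session

There is one attempt and no reset: what is moved stays moved. The work goes in short steps, Python scripts to look and compute and a tool call to move; the robot and the scene stay as the last step left them, time stands still between calls to the robot, and variables do not carry over. Pictures are saved under pics/ and viewed, at most 10 in all, crops included, and the job is handed in when it is done.

Besides the shell and the picture viewer there is one more tool, called after "Request:" as name(argument=value, ...) on one line, values as JSON. apply_moves: Moves the arm, as the interface text tells. Its arguments: {"type":"object","properties":{"plan":{"type":"array"},"force":{"type":"number"}},"required":["plan"]}

```bash
mkdir -p pics; ls
python3 - <<'E'
from station import *
import cv2,numpy as np
s=sense();print(s)
for n in("scene","top","wrist"):
    im=snapshot(n);cv2.imwrite(f"pics/{n}0.png",im[:,:,::-1]);c=calibration(n);print(n,{k:np.round(v,4).tolist() for k,v in c.items()})
E
```

```text
pics
{'t': 0.0, 'q': array([-1.48151436e+00,  5.28474867e-01,  1.43393870e+00, -7.92021446e-06,
        1.18141703e+00, -1.78533349e-01]), 'qd': array([ 0.00032137,  0.00015283,  0.00035787,  0.00124445, -0.00059836,
       -0.00167854]), 'tau': array([-1.15731207e-03, -4.42354882e+01, -1.78021771e+01, -3.29963386e-04,
        8.14410334e-03, -1.11546331e-05]), 'tcp_pos': array([ 0.16532978, -0.60196723,  0.23031672]), 'tool_rot': array([ 9.91046937e-01,  1.33509239e-01,  4.62600278e-05, -1.11802237e-03]), 'force': array([ 0.75572422, -0.13301531,  0.02248008]), 'ft_torque': array([-0.02114685,  0.04028326, -0.00066292]), 'gripper_force': 0.0, 'finger_gap': 1.0040609654567643}
scene {'camera_matrix': [[378.4753, 0.0, 317.39], [0.0, 378.4753, 204.7639], [0.0, 0.0, 1.0]], 'R': [[-0.6845, -0.729, -0.0058], [-0.4966, 0.4721, -0.7283], [0.5337, -0.4956, -0.6852]], 't': [0.3783, 0.3352, 0.8181]}
top {'camera_matrix': [[396.7622, 0.0, 316.4089], [0.0, 396.7622, 198.145], [0.0, 0.0, 1.0]], 'R': [[0.0173, -0.9997, -0.0196], [-0.9927, -0.0148, -0.1201], [0.1197, 0.0215, -0.9926]], 't': [0.0007, 0.5561, 1.2855]}
wrist {'camera_matrix': [[333.0226, 0.0, 320.3058], [0.0, 333.0226, 196.2222], [0.0, 0.0, 1.0]], 'mount': [[-0.0005, -0.9446, -0.3282, 0.085], [1.0, -0.0008, 0.0008, -0.0012], [-0.001, -0.3282, 0.9446, -0.1424], [0.0, 0.0, 0.0, 1.0]]}
```

View pics/scene0.png

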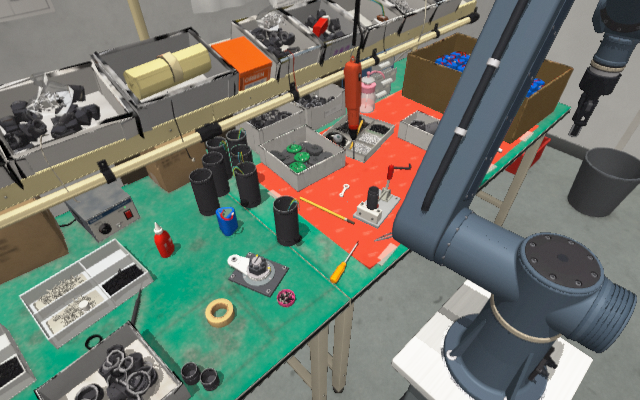

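View pics/top0.png

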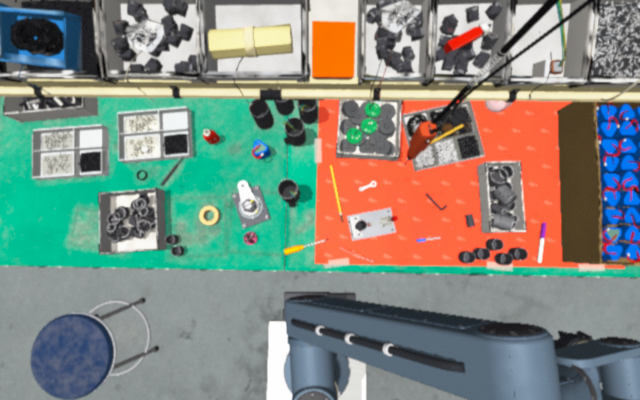

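Scene: swivel at about (258,265) scene / (250,204) top. The torch is on its right (289,190 top), so the −y side is blocked. The tape is on the left (209,215), so +y is the free side. The pin is at about (428,239) top, on the red sheet.

```bash
cat > h.py <<'E'
from station import *
import cv2,numpy as np
from scipy.spatial.transform import Rotation as Ro
def cam(n,s=None):
    c=calibration(n);K=np.array(c["camera_matrix"])
    if n=="wrist":
        s=s or sense();T=np.eye(4);T[:3,:3]=Ro.from_quat(s["tool_rot"]).as_matrix();T[:3,3]=s["tcp_pos"]
        M=T@np.array(c["mount"]);R=M[:3,:3].T;t=-R@M[:3,3]
    else: R=np.array(c["R"]);t=np.array(c["t"])
    return K,R,t
def onplane(C,uv,z):
    K,R,t=C;o=-R.T@t;d=R.T@np.linalg.solve(K,[uv[0],uv[1],1]);return o+d*(z-o[2])/d[2]
def proj(C,X):
    K,R,t=C;p=K@(R@np.array(X)+t);return p[:2]/p[2]
def tri(Cs,uvs):
    P=[K@np.c_[R,t] for K,R,t in Cs];X=cv2.triangulatePoints(P[0],P[1],np.float64(uvs[0]),np.float64(uvs[1]))[:,0];return X[:3]/X[3]
E
python3 - <<'E'
from h import *
C=cam("top");S=cam("scene")
for n,uv,z in [("stud",(250,204),.06),("torch top",(289,184),.148),("tape",(209,215),.024),("dish",(250,239),.018),("pin",(428,239),.009),("hex",(436,201),.007),("white",(368,185),.007),("fixt",(372,224),.02),("driver low",(411,157),.1),("bolt",(241,185),.026)]:
    X=onplane(C,uv,z);print(n,X.round(3),proj(S,X).round(0))
im=cv2.imread("pics/top0.png")
a=cv2.resize(im[170:260,190:310],None,fx=5,fy=5,interpolation=2)[:,:600]; b=cv2.resize(im[222:252,405:455],None,fx=4,fy=4,interpolation=2)
o=np.zeros((450,800,3),np.uint8);o[:,:600]=a;o[:120,600:]=b
s=cv2.imread("pics/scene0.png")[240:300,220:270];o[150:390,600:]=cv2.resize(s,None,fx=4,fy=4)
cv2.imwrite("pics/crop0.png",o)
E
```

```text
stud [0.53  0.225 0.06 ] [258. 258.]
torch top [0.584 0.092 0.148] [283. 197.]
tape [0.495 0.369 0.024] [219. 310.]
dish [0.417 0.229 0.018] [287. 297.]
pin [ 0.428 -0.363  0.009] [426. 188.]
hex [ 0.556 -0.393  0.007] [400. 167.]
white [ 0.607 -0.164  0.007] [343. 190.]
fixt [ 0.474 -0.176  0.02 ] [378. 205.]
driver low [ 0.684 -0.29   0.1  ] [354. 140.]
bolt [0.598 0.265 0.026] [232. 260.]
```

View pics/crop0.png

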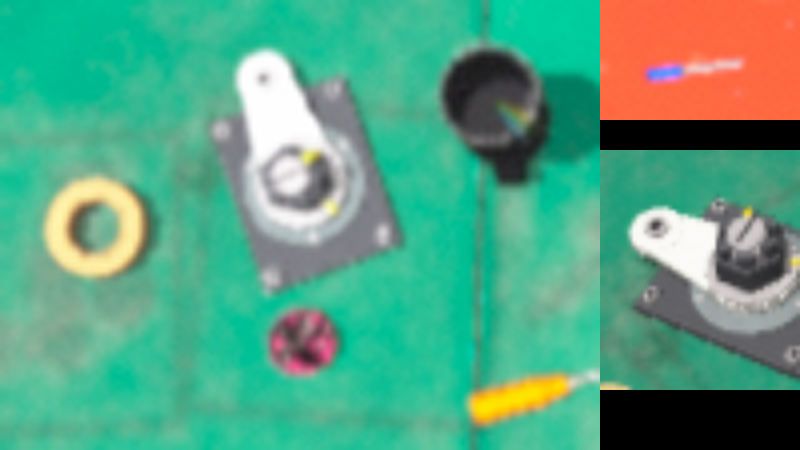

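The crop shows the nut centred at crop (297,176). Its yellow mark is at (310,157) and the washer mark at (332,208), so it is roughly 1.7 rad loose. The pin's nose points to −y, as needed. Moving to the swivel.

Request:
apply_moves(plan=[[0, -0.045, 0, 0, 0, 0, -1], [0, -0.045, 0, 0, 0, -0.05, -1], [0.058, 0, 0, 0, 0, -0.11, -1], [0.058, 0, 0, 0, 0, -0.11, -1], [0.058, 0, 0, 0, 0, -0.11, -1], [0.058, 0, 0, 0, 0, -0.11, -1], [0.058, 0, 0, 0, 0, -0.11, -1], [0.058, 0, 0, 0, 0, -0.11, -1]])

```text
t: 1.15
tcp_pos: [0.4266, -0.3237, 0.2311]
tool_rot: [0.882, 0.471, 0.0, 0.0]
force: [0.7, -0.2, 0.4]
finger_gap: 0.998
gripper_force: 0.0
```

Request:
apply_moves(plan=[[0.058, 0, 0, 0, 0, -0.11, -1], [0.058, 0, 0, 0, 0, -0.11, -1], [0.058, 0, 0, 0, 0, -0.11, -1], [0.058, 0, 0, 0, 0, -0.11, -1], [0.058, 0, 0, 0, 0, -0.11, -1], [0.058, 0, 0, 0, 0, -0.11, -1], [0.058, 0, 0, 0, 0, -0.11, -1], [0, 0, 0, 0, 0, 0, -1]])

```text
t: 2.15
tcp_pos: [0.5268, 0.0616, 0.231]
tool_rot: [0.639, 0.769, -0.0, -0.001]
force: [-0.4, -0.5, -0.6]
finger_gap: 0.999
gripper_force: 0.0
```

Request:
apply_moves(plan=[[0.054, 0.011, 0, 0, 0, 0, -1], [0.053, 0.011, 0, 0, 0, 0, -1], [0.053, 0.011, 0.03, 0, 0, 0, -1], [0, 0, 0.04, 0, 0, 0, -1], [0, 0, 0, 0, 0, 0, -1]])

```text
t: 2.78
tcp_pos: [0.5302, 0.2201, 0.1584]
tool_rot: [0.642, 0.767, -0.003, -0.002]
force: [-0.5, -0.2, -0.5]
finger_gap: 0.997
gripper_force: 0.0
```

Run:
```python
from h import *
s=sense();im=snapshot("wrist");cv2.imwrite("pics/w1.png",im[:,:,::-1]);print(s["tcp_pos"],s["tool_rot"],s["q"])
np.save("w1.npy",np.r_[s["tcp_pos"],s["tool_rot"]])
```

```text
[0.53016723 0.22009273 0.15838683] [ 0.64189739  0.76678039 -0.00322964 -0.00226735] [ 1.99154905e-01  5.56373836e-01  1.62647327e+00 -5.99623839e-04
  9.66622336e-01  2.26545321e-02]
```

View pics/w1.png

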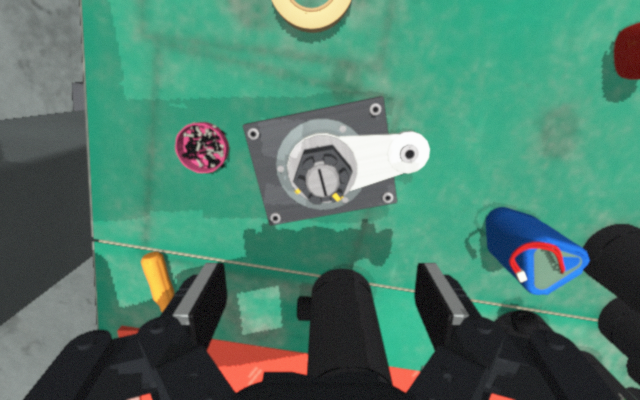

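Run:
```python
from h import *
v=np.load("w1.npy");C=cam("wrist",dict(tcp_pos=v[:3],tool_rot=v[3:]))
im=cv2.imread("pics/w1.png")
print(proj(C,[.53,.225,.061]))
hsv=cv2.cvtColor(im,cv2.COLOR_BGR2HSV);m=cv2.inRange(hsv,(20,120,120),(35,255,255));m[:150]=0;m[215:]=0;m[:,:270]=0;m[:,370:]=0
n,_,st,ce=cv2.connectedComponentsWithStats(m)
for i in range(1,n): print(st[i],ce[i].round(1),onplane(C,ce[i],.025).round(4),onplane(C,ce[i],.05).round(4))
cv2.imwrite("pics/w1c.png",cv2.resize(im[130:220,270:370],None,fx=6,fy=6,interpolation=cv2.INTER_CUBIC))
```

```text
[322.03292643 193.10761771]
[295 189   5   5  14] [297.2 190.9] [0.5104 0.2111 0.025 ] [0.5109 0.2196 0.05  ]
[332 193  11   8  48] [336.2 196.6] [0.5449 0.2121 0.025 ] [0.5423 0.2205 0.05  ]
```

View pics/w1c.png

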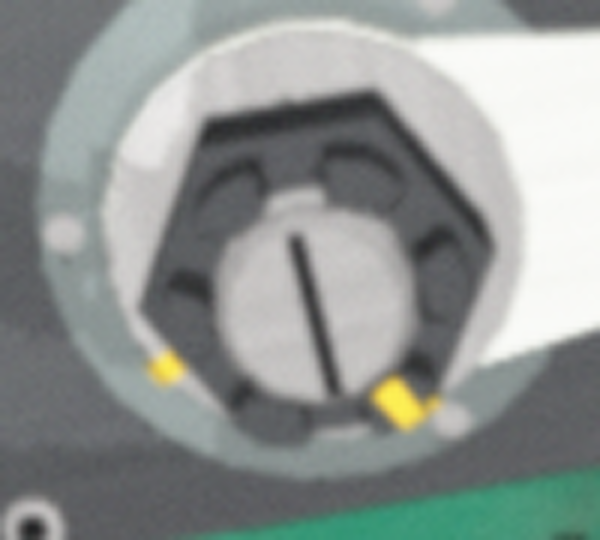

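The crop shows the stud top centred at (317,305) with the groove running (295,237) to (337,393). The nut mark is at (400,403), the washer mark at (166,369), and one slot is near (300,200), over the flat with corners (208,133) and (372,112).

Run:
```python
from h import *
v=np.load("w1.npy");C=cam("wrist",dict(tcp_pos=v[:3],tool_rot=v[3:]))
f=lambda c,z:onplane(C,(270+c[0]/6-.42,130+c[1]/6-.42),z)
ctr=f((317,305),.061);print("stud",ctr.round(4))
im=cv2.imread("pics/top0.png")
a=lambda p,q=ctr:np.degrees(np.arctan2(p[1]-q[1],p[0]-q[0])).round(1)
g0,g1=f((295,237),.061),f((337,393),.061);print("hole az",a(g0,g1),np.linalg.norm(g0-g1),((g0+g1)/2).round(4))
for n,c,z in[("c1",(208,133),.0465),("c2",(372,112),.0465),("c3",(490,245),.0465),("c6",(143,305),.0465),("slot",(300,200),.05),("slotb",(345,415),.0465),("nutmark",(400,403),.0575),("nutmark",(400,403),.048),("washmark",(166,369),.025)]:
    p=f(c,z);print(n,p.round(4),a(p),np.linalg.norm((p-ctr)[:2]).round(4))
```

```text
stud [0.5285 0.2349 0.061 ]
hole az 114.7 0.021049895016967482 [0.5287 0.2335 0.061 ]
c1 [0.5113 0.2509 0.0465] 137.1 0.0235
c2 [0.5316 0.2573 0.0465] 82.1 0.0226
c3 [0.5501 0.2428 0.0465] 20.0 0.023
c6 [0.5065 0.2266 0.0465] -159.2 0.0235
slot [0.5244 0.2452 0.05  ] 111.8 0.011
slotb [0.5357 0.2161 0.0465] -69.1 0.0201
nutmark [0.5415 0.2229 0.0575] -42.8 0.0178
nutmark [0.5425 0.2197 0.048 ] -47.5 0.0207
washmark [0.5104 0.211  0.025 ] -127.1 0.03
```

Run:
```python
from h import *
s=sense();im=snapshot("wrist");cv2.imwrite("pics/w2.png",im[:,:,::-1]);print(s["tcp_pos"],s["tool_rot"],np.abs(s["qd"]).max())
C=cam("wrist",s);im=im[:,:,::-1]
hsv=cv2.cvtColor(im,cv2.COLOR_BGR2HSV);m=cv2.inRange(hsv,(20,120,120),(35,255,255));m[:150]=0;m[215:]=0;m[:,:270]=0;m[:,370:]=0
n,_,st,ce=cv2.connectedComponentsWithStats(m)
for i in range(1,n): print(st[i],ce[i].round(1),onplane(C,ce[i],.025).round(4))
T=cam("top");t=cv2.imread("pics/top0.png")
h=cv2.cvtColor(t,cv2.COLOR_BGR2HSV);m=cv2.inRange(h,(20,100,120),(35,255,255));m[:195]=0;m[220:]=0;m[:,:240]=0;m[:,265:]=0
n,_,st,ct=cv2.connectedComponentsWithStats(m)
for i in range(1,n): print("top",st[i],ct[i].round(1),onplane(T,ct[i],.025).round(4),onplane(T,ct[i],.0575).round(4))
cv2.imwrite("pics/w2c.png",cv2.resize(im[130:220,270:370],None,fx=6,fy=6,interpolation=cv2.INTER_CUBIC))
```

```text
[0.53189673 0.21999482 0.16029176] [ 0.64227334  0.76647363 -0.00148311 -0.000966  ] 0.041830936991071856
[292 188   6   5  18] [294.7 189.8] [0.5103 0.2112 0.025 ]
[329 192  11   8  49] [333.5 195.5] [0.5448 0.212  0.025 ]
top [251 201   3   1   3] [252. 201.] [0.5442 0.2257 0.025 ] [0.5406 0.2196 0.0575]
```

Request:
apply_moves(plan=[[0.015, -0.001, 0, 0, 0, 0, -1], [0, 0, 0, 0, 0, -0.175, -1], [0, 0, 0, 0, 0, -0.175, -1], [0, 0, 0, 0, 0, -0.175, -1], [0, 0, 0.02, 0, 0, -0.175, -1], [0, 0, 0.03, 0, 0, 0, -1], [0, 0, 0, 0, 0, 0, -1], [0, 0, 0, 0, 0, 0, -1]])

```text
t: 3.88
tcp_pos: [0.5299, 0.236, 0.1129]
tool_rot: [0.34, 0.94, 0.001, 0.001]
force: [0.2, 0.5, -0.1]
finger_gap: 1.002
gripper_force: 0.0
```

Run:
```python
from h import *
s=sense();im=snapshot("wrist");cv2.imwrite("pics/w3.png",im[:,:,::-1]);print(s["tcp_pos"],s["tool_rot"],s["q"],2*np.degrees(np.arctan2(s["tool_rot"][1],s["tool_rot"][0])))
C=cam("wrist",s);print(proj(C,[.5285,.2345,.061]))
np.save("w3.npy",np.r_[s["tcp_pos"],s["tool_rot"]])
u,v=proj(C,[.5285,.2345,.061]).astype(int);print(u,v)
im=im[:,:,::-1];cv2.imwrite("pics/w3c.png",cv2.resize(im[max(v-65,0):v+65,u-75:u+75],None,fx=4,fy=4,interpolation=cv2.INTER_CUBIC))
```

```text
[0.52991258 0.23597298 0.11286388] [3.40128651e-01 9.40377931e-01 7.70066403e-04 1.12028252e-03] [ 2.26361326e-01  6.26266681e-01  1.65092441e+00  1.03139900e-04
  8.61683841e-01 -6.50393984e-01] 140.2305370028378
[315.62756049 222.4816424 ]
315 222
```

View pics/w3c.png

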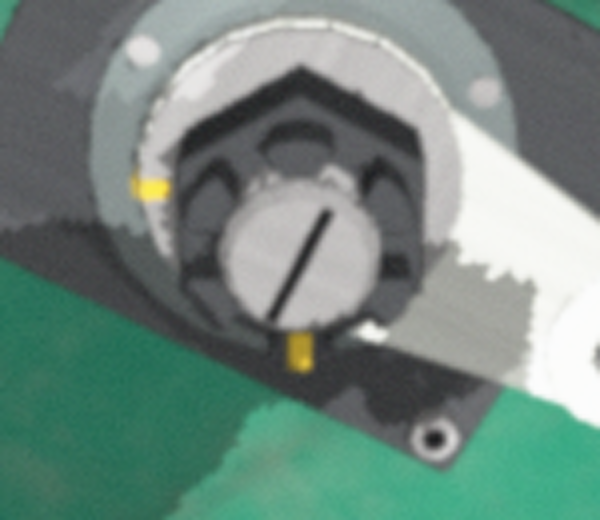

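The crop shows the flats vertical at columns 180 and 425, so the tool is square to the nut. The nut mark is straight below at (300,352), the washer mark at (152,188), and the groove runs (328,212) to (272,318).

Run:
```python
from h import *
v=np.load("w3.npy");C=cam("wrist",dict(tcp_pos=v[:3],tool_rot=v[3:]))
f=lambda c,z:onplane(C,(240+c[0]/4-.38,157+c[1]/4-.38),z)
ctr=f((300,264),.061);print("stud",ctr.round(4))
a=lambda p,q=ctr:np.degrees(np.arctan2(p[1]-q[1],p[0]-q[0])).round(1)
g0,g1=f((328,212),.061),f((272,318),.061);print("hole az",a(g0,g1),((g0+g1)/2).round(4))
for n,c,z in[("top corner",(300,82),.0465),("L",(182,150),.0465),("R",(418,150),.0465),("nutmark",(300,345),.0575),("washmark",(152,188),.025)]:
    p=f(c,z);print(n,p.round(4),a(p),np.linalg.norm((p-ctr)[:2]).round(4))
```

```text
stud [0.5282 0.2339 0.061 ]
hole az 114.1 [0.5284 0.2337 0.061 ]
top corner [0.5083 0.2504 0.0465] 140.4 0.0259
L [0.5047 0.2279 0.0465] -165.6 0.0242
R [0.5297 0.2579 0.0465] 86.3 0.024
nutmark [0.5405 0.2235 0.0575] -40.3 0.0161
washmark [0.5108 0.2122 0.025 ] -128.6 0.0278
```

Request:
apply_moves(plan=[[0, -0.0025, 0.03, 0, 0, 0, -1], [0, 0, 0.035, 0, 0, 0, -1], [0, 0, 0.018, 0, 0, 0, -1], [0, 0, 0, 0, 0, 0, -1], [0, 0, 0, 0, 0, 0, -1]])

```text
t: 4.55
tcp_pos: [0.5283, 0.234, 0.0295]
tool_rot: [0.34, 0.94, 0.001, 0.001]
force: [0.8, 0.1, 0.4]
finger_gap: 1.001
gripper_force: 0.0
```

Request:
apply_moves(plan=[[0, 0, 0, 0, 0, 0, 0.2], [0, 0, 0, 0, 0, 0, 1], [0, 0, 0, 0, 0, 0, 1], [0, 0, 0, 0, 0, 0, 1], [0, 0, 0, 0, 0, 0, 1], [0, 0, 0, 0, 0, 0, 1]], force=100)

```text
t: 5.3
tcp_pos: [0.5273, 0.2335, 0.0295]
tool_rot: [0.34, 0.94, -0.0, 0.0]
force: [-0.9, -1.5, 6.4]
finger_gap: 0.463
gripper_force: 100.6
```

Request:
apply_moves(plan=[[0, 0, 0, 0, 0, 0, -0.6], [0, 0, 0, 0, 0, 0, -0.6], [0, 0, 0.005, 0, 0, 0, -0.6], [0, 0, 0, 0, 0, 0, 1], [0, 0, 0, 0, 0, 0, 1], [0, 0, 0, 0, 0, 0, 1], [0, 0, 0, 0, 0, 0, 1]])

```text
t: 6.18
tcp_pos: [0.5271, 0.2336, 0.0238]
tool_rot: [0.34, 0.94, -0.0, -0.0]
force: [-1.6, -0.6, 5.6]
finger_gap: 0.469
gripper_force: 103.3
```

Request:
apply_moves(plan=[[0, 0, 0, 0, 0, 0.1, 1], [0, 0, 0, 0, 0, 0.15, 1], [0, 0, 0, 0, 0, 0.15, 1], [0, 0, 0.0003, 0, 0, 0.15, 1], [0, 0, 0, 0, 0, 0.15, 1], [0, 0, 0.0003, 0, 0, 0.1, 1], [0, 0, 0, 0, 0, 0, 1], [0, 0, 0, 0, 0, 0, 1]])

```text
t: 7.18
tcp_pos: [0.5282, 0.2341, 0.0236]
tool_rot: [0.679, 0.734, 0.001, 0.001]
force: [-1.2, 0.7, 6.0]
finger_gap: 0.466
gripper_force: 120.2
```

Run:
```python
from h import *
s=sense();im=snapshot("wrist");print(s["tcp_pos"],s["tool_rot"],s["q"][5],2*np.degrees(np.arctan2(s["tool_rot"][1],s["tool_rot"][0])),s["force"],s["ft_torque"])
C=cam("wrist",s);u,v=proj(C,[.5283,.234,.061]).astype(int);print(u,v)
im=im[:,:,::-1];cv2.imwrite("pics/w4c.png",cv2.resize(im[max(v-65,0):v+65,u-75:u+75],None,fx=4,fy=4,interpolation=cv2.INTER_CUBIC))
```

```text
[0.52819885 0.23410036 0.02362099] [6.79382284e-01 7.33783707e-01 9.53021118e-04 5.24086287e-04] 0.1465352618727262 94.40915446935666 [-1.18317395  0.65458645  6.02661759] [0.01148826 0.26033409 0.0188811 ]
320 318
```

View pics/w4c.png

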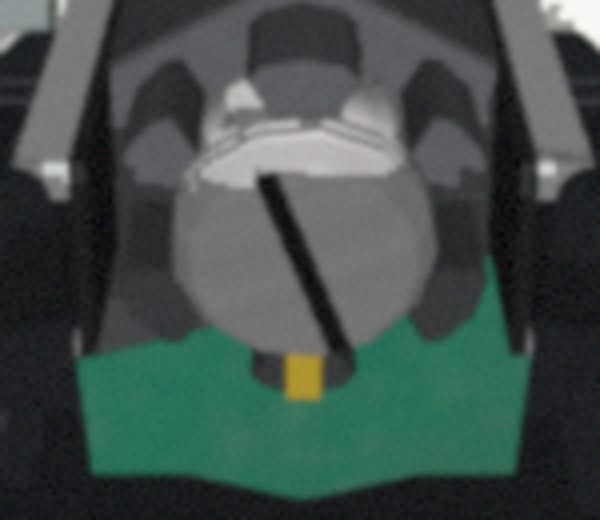

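The nut turned with the jaws: its mark is still straight below, at (303,378). 70° remain.

Request:
apply_moves(plan=[[0, 0, 0, 0, 0, 0.15, 1], [0, 0, 0.0003, 0, 0, 0.15, 1], [0, 0, 0, 0, 0, 0.15, 1], [0, 0, 0, 0, 0, 0.15, 1], [0, 0, 0.0003, 0, 0, 0.15, 1], [0, 0, 0, 0, 0, 0.15, 1], [0, 0, 0, 0, 0, 0.15, 1], [0, 0, 0, 0, 0, 0.1, 1]])

```text
t: 8.22
tcp_pos: [0.5297, 0.2334, 0.0234]
tool_rot: [0.969, 0.247, 0.002, 0.001]
force: [8.7, 0.1, 4.6]
finger_gap: 0.468
gripper_force: 146.8
```

Request:
apply_moves(plan=[[0, 0, 0, 0, 0, 0.075, 1], [0, 0, 0, 0, 0, 0, 1], [0, 0, 0, 0, 0, 0, 1], [0, 0, 0, 0, 0, 0, 1]])

```text
t: 8.72
tcp_pos: [0.5295, 0.2332, 0.0234]
tool_rot: [0.977, 0.211, 0.002, 0.001]
force: [2.6, -3.7, 7.5]
finger_gap: 0.468
gripper_force: 147.5
```

Run:
```python
from h import *
s=sense();im=snapshot("wrist");print(s["tcp_pos"],s["q"][5],2*np.degrees(np.arctan2(s["tool_rot"][1],s["tool_rot"][0])),s["ft_torque"])
C=cam("wrist",s);im=im[:,:,::-1];print(proj(C,[.5283,.234,.061]))
np.save("w5.npy",np.r_[s["tcp_pos"],s["tool_rot"]]);cv2.imwrite("pics/w5.png",im)
u,v=proj(C,[.5283,.234,.061]).astype(int)
c=im[v-65:v+65,u-75:u+75];g=cv2.cvtColor(c,cv2.COLOR_BGR2GRAY)
# groove: darkest thin line inside the stud disc
m=np.zeros_like(g);cv2.circle(m,(75,60),24,255,-1);d=((g<45)&(m>0)).astype(np.uint8)
ys,xs=np.nonzero(d);print(len(xs))
if len(xs)>10:
    vx,vy,x0,y0=cv2.fitLine(np.c_[xs,ys].astype(np.float32),cv2.DIST_HUBER,0,.01,.01).ravel()
    a=[onplane(C,(u-75+x0+k*vx*20,v-65+y0+k*vy*20),.061) for k in(-1,1)];q=a[1]-a[0];print("groove az",np.degrees(np.arctan2(q[1],q[0])),(vx,vy,x0,y0))
```

```text
[0.52954568 0.23323695 0.02341914] 1.3702021770402997 24.365198991999215 [-0.32328623  0.06816869  0.40429169]
[320.27966311 318.44485489]
186
groove az -66.13191926662762 (np.float32(0.99998975), np.float32(0.0045302315), np.float32(75.66106), np.float32(65.314926))
```

Request:
apply_moves(plan=[[0, 0, 0, 0, 0, 0, 0], [0, 0, 0, 0, 0, 0, -0.6], [0, 0, 0, 0, 0, 0, -1], [0, 0, -0.03, 0, 0, 0, -1], [0, 0, -0.05, 0, 0, 0, -1], [0, 0, -0.03, 0, 0, 0, -1], [0, 0, 0, 0, 0, 0, -1], [0, 0, 0, 0, 0, 0, -1]])

```text
t: 9.78
tcp_pos: [0.5262, 0.2336, 0.1311]
tool_rot: [0.978, 0.21, -0.001, -0.0]
force: [-0.9, 0.1, -0.9]
finger_gap: 1.001
gripper_force: 0.0
```

Run:
```python
from h import *
s=sense();im=snapshot("wrist");print(s["tcp_pos"],s["tool_rot"],s["q"],2*np.degrees(np.arctan2(s["tool_rot"][1],s["tool_rot"][0])))
C=cam("wrist",s);im=im[:,:,::-1]
np.save("w6.npy",np.r_[s["tcp_pos"],s["tool_rot"]]);cv2.imwrite("pics/w6.png",im)
u,v=proj(C,[.5283,.234,.061]).astype(int);print(u,v)
cv2.imwrite("pics/w6c.png",cv2.resize(im[max(v-65,0):v+65,u-75:u+75],None,fx=4,fy=4,interpolation=cv2.INTER_CUBIC))
t=snapshot("top")[:,:,::-1];cv2.imwrite("pics/top1.png",t)
h=cv2.cvtColor(t,cv2.COLOR_BGR2HSV);m=cv2.inRange(h,(105,110,90),(140,255,255));m[:225]=0;m[250:]=0;m[:,:405]=0;m[:,450:]=0
n,_,st,ct=cv2.connectedComponentsWithStats(m);T=cam("top")
for i in range(1,n): print("pin",st[i],ct[i].round(1),onplane(T,ct[i],.0088).round(4))
```

```text
[0.52615976 0.2336203  0.1310966 ] [ 9.77722843e-01  2.09896922e-01 -1.15031566e-03 -3.75695238e-05] [2.23781149e-01 5.95819951e-01 1.64671812e+00 1.31931861e-04
 9.01354120e-01 1.37155614e+00] 24.232639605694946
322 208
pin [417 239   8   3  14] [419.9 239.8] [ 0.4246 -0.3368  0.0088]
```

View pics/w6c.png

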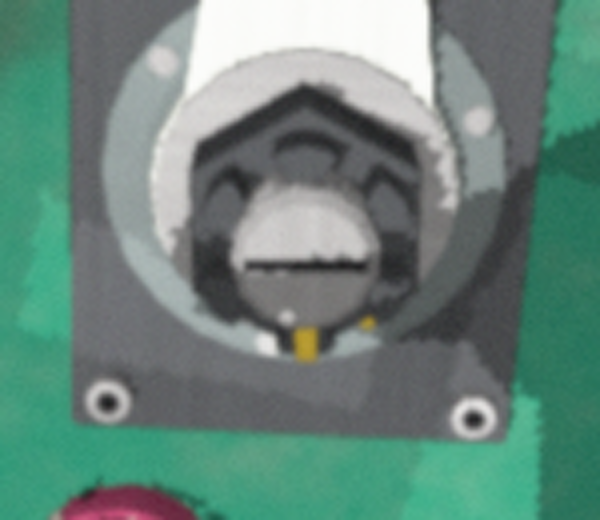

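The nut mark at (306,345) has passed the washer mark at (368,322). The groove is horizontal and square to the flats, so the slot is aligned. Next, fetch the pin.

Request:
apply_moves(plan=[[0, 0, -0.05, 0, 0, -0.16, -1], [0, 0, -0.05, 0, 0, -0.16, -1], [0, 0, 0, 0, 0, -0.16, -1], [0, 0, 0, 0, 0, -0.16, -1], [0, 0, 0, 0, 0, -0.16, -1], [0, 0, 0, 0, 0, -0.16, -1], [0, 0, 0, 0, 0, -0.16, -1], [0, 0, 0, 0, 0, -0.15, -1]])

```text
t: 10.88
tcp_pos: [0.5265, 0.2335, 0.2303]
tool_rot: [0.661, 0.751, -0.001, -0.001]
force: [-0.2, -0.1, -0.4]
finger_gap: 0.998
gripper_force: 0.0
```

Request:
apply_moves(plan=[[-0.0555, -0.017, 0, 0, 0, 0, -1], [-0.0555, -0.017, 0, 0, 0, 0, -1], [-0.0555, -0.017, 0, 0, 0, 0, -1], [-0.0555, -0.017, 0, 0, 0, 0, -1], [-0.0555, -0.017, 0, 0, 0, 0, -1], [-0.0555, -0.017, 0, 0, 0, 0, -1], [-0.0555, -0.017, 0, 0, 0, 0, -1], [-0.0555, -0.017, 0, 0, 0, 0, -1]])

```text
t: 11.88
tcp_pos: [0.4452, -0.225, 0.2308]
tool_rot: [0.663, 0.749, 0.0, -0.001]
force: [0.4, 0.0, -0.1]
finger_gap: 1.0
gripper_force: 0.0
```

Request:
apply_moves(plan=[[-0.0555, -0.017, 0, 0, 0, 0, -1], [-0.0555, -0.017, 0, 0, 0, 0, -1], [0, 0, 0, 0, 0, 0, -1], [0, 0, 0, 0, 0, 0, -1]])

```text
t: 12.38
tcp_pos: [0.4253, -0.3368, 0.2306]
tool_rot: [0.663, 0.749, 0.001, -0.002]
force: [0.5, 0.5, -0.7]
finger_gap: 1.003
gripper_force: 0.0
```

Run:
```python
from h import *
s=sense();im=snapshot("wrist")[:,:,::-1];print(s["tcp_pos"],s["tool_rot"],s["q"],2*np.degrees(np.arctan2(s["tool_rot"][1],s["tool_rot"][0])))
C=cam("wrist",s)
np.save("w7.npy",np.r_[s["tcp_pos"],s["tool_rot"]]);cv2.imwrite("pics/w7.png",im)
h=cv2.cvtColor(im,cv2.COLOR_BGR2HSV);m=cv2.inRange(h,(105,110,90),(140,255,255))
n,_,st,ct=cv2.connectedComponentsWithStats(m)
for i in range(1,n):
  if st[i][4]>20: print("pin",st[i],ct[i].round(1),onplane(C,ct[i],.0088).round(4))
print(proj(C,[.4246,-.337,.0088]))
# handle: red in top & scene
T,S=cam("top"),cam("scene");a=cv2.imread("pics/top0.png");b=cv2.imread("pics/scene0.png")
for p,q in[((393,217),(410,167)),((393,217),(390,172))]: print(tri([T,S],[p,q]))
```

```text
[ 0.42528801 -0.33678882  0.23062632] [ 6.62990053e-01  7.48625409e-01  5.65844863e-04 -1.96628645e-03] [-8.76147837e-01  4.19088993e-01  1.63819286e+00  5.93614597e-04
  1.08836911e+00 -9.97605369e-01] 96.94316380031144
pin [315 152   9  25 203] [319.3 164. ] [ 0.424  -0.3388  0.0088]
[320.00455172 162.52012345]
[ 0.46424902 -0.23945458  0.14476334]
[ 0.48938392 -0.23209787  0.10954689]
```

View pics/w7.png

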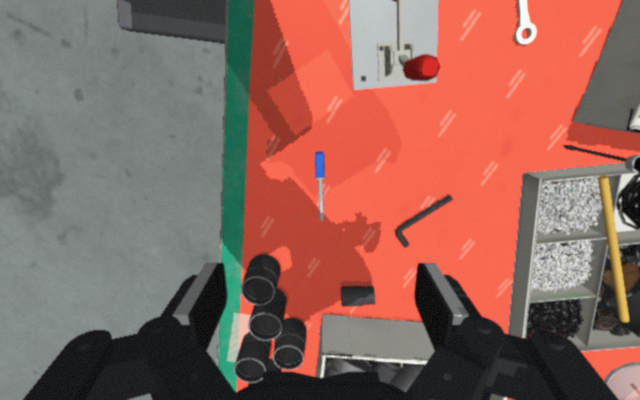

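The blue grip is at (319,164), with the shank running down to the nose near (321.5,219). The fixture knob is at (422,67), clear of the descent.

Run:
```python
from h import *
v=np.load("w7.npy");C=cam("wrist",dict(tcp_pos=v[:3],tool_rot=v[3:]));im=cv2.imread("pics/w7.png")
h=cv2.cvtColor(im,cv2.COLOR_BGR2HSV);b=cv2.inRange(h,(105,110,90),(140,255,255))
sh=cv2.inRange(h,(0,0,60),(180,110,255));sh[:176]=0;sh[222:]=0;sh[:,:312]=0;sh[:,330:]=0
for m,n in((b,"grip"),(sh,"shank")):
    ys,xs=np.nonzero(m);print(n,len(xs),xs.mean(),ys.mean(),ys.min(),ys.max())
ys,xs=np.nonzero(sh);k=ys>180
p=np.array([onplane(C,(x,y),.0088)[:2] for x,y in zip(xs,ys)])
yb,xb=np.nonzero(b);q=np.array([onplane(C,(x,y),.0088)[:2] for x,y in zip(xb,yb)])
a=np.vstack([p[k],q]).astype(np.float32);l=cv2.fitLine(a,cv2.DIST_HUBER,0,.001,.001).ravel();print("az",np.degrees(np.arctan2(l[1],l[0])),l,"yrange",a[:,1].min(),a[:,1].max(),"gripy",q[:,1].min(),q[:,1].max(),q.mean(0))
```

```text
grip 203 319.3152709359606 163.99014778325125 152 176
shank 205 320.4634146341463 196.46829268292683 176 220
az -81.171135 [ 0.15348366 -0.9881512   0.42706198 -0.35826328] yrange -0.40605187 -0.32505253 gripy -0.3530550886091355 -0.32505252610085716 [ 0.42404403 -0.33882109]
```

Request:
apply_moves(plan=[[0.001, -0.0015, 0, 0, 0, -0.033, 0.2], [0, 0, 0.05, 0, 0, 0, 0.2], [0, 0, 0.05, 0, 0, 0, 0.2], [0, 0, 0.05, 0, 0, 0, 0.2], [0, 0, 0, 0, 0, 0, 0.2], [0, 0, 0, 0, 0, 0, 0.2]])

```text
t: 13.18
tcp_pos: [0.4254, -0.3372, 0.0835]
tool_rot: [0.65, 0.76, -0.0, 0.001]
force: [-0.1, -0.4, 0.8]
finger_gap: 0.406
gripper_force: 0.0
```

Run:
```python
from h import *
s=sense();im=snapshot("wrist")[:,:,::-1];print(s["tcp_pos"],s["tool_rot"],2*np.degrees(np.arctan2(s["tool_rot"][1],s["tool_rot"][0])),s["finger_gap"])
C=cam("wrist",s);cv2.imwrite("pics/w8.png",im)
h=cv2.cvtColor(im,cv2.COLOR_BGR2HSV);b=cv2.inRange(h,(105,110,70),(140,255,255))
n,lab,st,ct=cv2.connectedComponentsWithStats(b)
i=1+np.argmax(st[1:,4]);yb,xb=np.nonzero(lab==i);q=np.array([onplane(C,(x,y),.0095)[:2] for x,y in zip(xb,yb)]).astype(np.float32);print(st[i],q.mean(0),cv2.minAreaRect(q*1000))
l=cv2.fitLine(q,cv2.DIST_HUBER,0,.001,.001).ravel();print(np.degrees(np.arctan2(l[1],l[0])))
```

```text
[ 0.42540248 -0.33716938  0.08351752] [ 6.49629700e-01  7.60250070e-01 -1.63656685e-04  1.02793890e-03] 98.9725695814321 0.40559173775286944
[311 192  14  41 554] [ 0.42400116 -0.33882156] ((423.8662109375, -339.027099609375), (9.232929229736328, 30.187175750732422), 9.154260635375977)
-81.703804
```

Request:
apply_moves(plan=[[0, -0.0015, 0.045, 0, 0, 0, 0.2], [0, 0, 0.025, 0, 0, 0, 0.2], [0, 0, 0.0085, 0, 0, 0, 0.2], [0, 0, 0, 0, 0, 0, 0.2], [0, 0, 0, 0, 0, 0, 1], [0, 0, 0, 0, 0, 0, 1], [0, 0, 0, 0, 0, 0, 1], [0, 0, 0, 0, 0, 0, 1]], force=60)

```text
t: 14.22
tcp_pos: [0.4237, -0.3381, 0.0053]
tool_rot: [0.65, 0.76, -0.0, 0.002]
force: [-0.1, -0.1, 7.3]
finger_gap: 0.092
gripper_force: 60.8
```

Request:
apply_moves(plan=[[0, 0, -0.02, 0, 0, 0, 1], [0, 0, -0.05, 0, 0, 0, 1], [0, 0, -0.05, 0, 0, 0, 1], [0, 0, -0.05, 0, 0, 0, 1], [0, 0, -0.04, 0, 0, 0, 1], [0.059, 0.015, 0, 0, 0, 0, 1], [0.059, 0.015, 0, 0, 0, 0, 1], [0.059, 0.015, 0, 0, 0, 0, 1]])

```text
t: 15.22
tcp_pos: [0.4399, -0.1538, 0.2144]
tool_rot: [0.651, 0.759, 0.0, 0.001]
force: [0.9, 0.2, 0.5]
finger_gap: 0.093
gripper_force: 60.0
```

Request:
apply_moves(plan=[[0.059, 0.015, 0, 0, 0, 0, 1], [0.059, 0.015, 0, 0, 0, 0, 1], [0.059, 0.015, 0, 0, 0, 0, 1], [0.059, 0.015, 0, 0, 0, 0, 1], [0.059, 0.015, 0, 0, 0, 0, 1], [0.059, 0.015, 0, 0, 0, 0, 1], [0.059, 0.015, 0, 0, 0, 0, 1], [0.059, 0.015, 0, 0, 0, 0, 1]])

```text
t: 16.23
tcp_pos: [0.4855, 0.3314, 0.2143]
tool_rot: [0.65, 0.76, 0.0, 0.0]
force: [0.8, 1.2, -1.0]
finger_gap: 0.097
gripper_force: 60.0
```

Request:
apply_moves(plan=[[0, 0, 0, 0, 0, -0.135, 1], [0, 0, 0, 0, 0, -0.135, 1], [0, 0, 0.03, 0, 0, 0, 1], [0, 0, 0.04, 0, 0, 0, 1], [0, 0, 0, 0, 0, 0, 1], [0, 0, 0, 0, 0, 0, 1], [0, 0, 0, 0, 0, 0, 1]])

```text
t: 17.1
tcp_pos: [0.487, 0.3299, 0.1455]
tool_rot: [0.542, 0.84, 0.002, 0.001]
force: [-0.0, 0.5, -0.8]
finger_gap: 0.093
gripper_force: 60.0
```

```bash
cat > m.py <<'E'
from h import *
s=sense();R=Ro.from_quat(s["tool_rot"]).as_matrix();az=np.arctan2(R[1,0],R[0,0])
print(s["t"],s["tcp_pos"].round(4),"az",np.degrees(az).round(2),"tilt z",R[:,2].round(4),"gap",s["finger_gap"],"F tool",(R.T@s["force"]).round(1))
import sys
dist=float(sys.argv[1]);u=np.array([np.cos(np.radians(114.3)),np.sin(np.radians(114.3))])
tgt=np.r_[np.array([.5283,.2339])+dist*u,.0475];print("tool shift to target",(R.T@(tgt-s["tcp_pos"])).round(4),"wz",(az-np.radians(114.3)).round(4))
E
python3 m.py .1045
python3 - <<'E'
from h import *
t=snapshot("scene")[:,:,::-1];w=snapshot("wrist")[:,:,::-1]
o=np.zeros((480,800,3),np.uint8);o[:,:400]=cv2.resize(t[220:316,190:270],(400,480),interpolation=2)
o[:400,400:]=cv2.resize(w[:,160:480],(400,400))[:, :400];cv2.imwrite("pics/s9.png",o)
E
```

```text
17.1 [0.487  0.3299 0.1455] az 114.35 tilt z [ 0.0034  0.0015 -1.    ] gap 0.09329929205645027 F tool [0.5 0.2 0.8]
tool shift to target [-0.     -0.0022  0.098 ] wz 0.0009
```

View pics/s9.png

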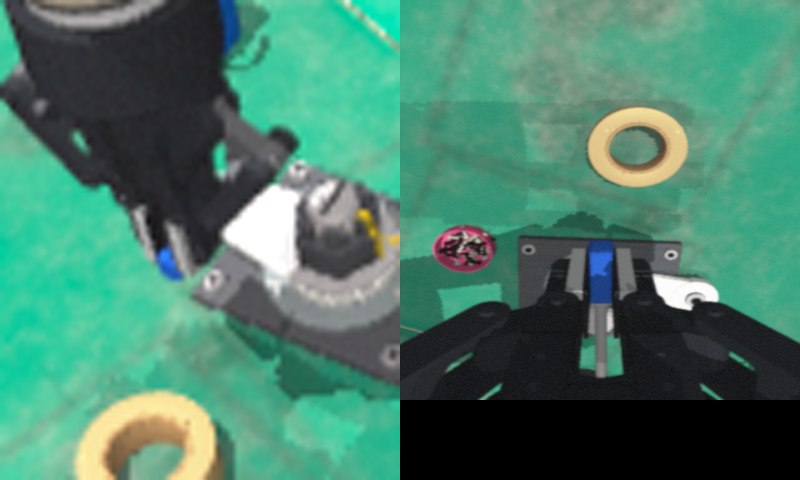

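The wrist view shows the pin held straight: grip at (600,272) in the picture, shank down to the nose at (600,377), which is wrist pixel (320,377). Check this against the expected nose, then descend.

Run:
```python
from h import *
w=snapshot("wrist")[:,:,::-1];C=cam("wrist");s=sense();R=Ro.from_quat(s["tool_rot"]).as_matrix()
cv2.imwrite("pics/w10.png",w)
for z in(-.0085,-.0035,.0015): print(z,[proj(C,s["tcp_pos"]+R@np.array([x,0,z])).round(1) for x in(.013,-.015,-.069)])
g=cv2.cvtColor(w,cv2.COLOR_BGR2GRAY);h=cv2.cvtColor(w,cv2.COLOR_BGR2HSV)
b=cv2.inRange(h,(105,110,70),(140,255,255));b[:,:300]=0;b[:,340:]=0;ys,xs=np.nonzero(b);print("blue",xs.mean(),ys.min(),ys.max())
for r in (312,330,350,365): print(r,g[r,308:334])
print(g[360:392,320], h[360:392:3,320].tolist())
```

```text
-0.0085 [array([319.2, 250.9]), array([319.3, 303. ]), array([319.4, 388.1])]
-0.0035 [array([319.2, 245.7]), array([319.3, 296.6]), array([319.5, 380.1])]
0.0015 [array([319.3, 240.9]), array([319.4, 290.5]), array([319.5, 372.6])]
blue 320.29436501261563 240 302
312 [ 29  33  44  82 121 133 126 117 103 101 107 110 113 114 112 107 103 114
 147 175 173 139  81  41  27  32]
330 [ 27  41  86 128 138 142 138 128 110 103 107 110 111 115 112 106 110 149
 192 193 168 130  90  52  28  21]
350 [131 132 134 135 134 133 130 123 103  98 105 112 116 116 111 108 104 109
 128 131 131 131 123 124 123 124]
365 [124 122 124 126 120 117 121 119 112 115 125 134 139 140 135 128 116 111
 122 123 127 128 127 130 129 132]
[114 117 127 137 139 139 139 138 140 139 142 140 141 138 143 135 125  94
  54  24  27  21  22  13  20  22  25  26  26  26  23  29] [[45, 4, 115], [150, 2, 138], [15, 4, 140], [0, 2, 140], [15, 4, 142], [10, 6, 137], [75, 9, 55], [100, 64, 24], [50, 36, 21], [120, 18, 28], [114, 47, 27]]
```

Request:
apply_moves(plan=[[0, -0.002, 0.05, 0, 0, 0, 1], [0, 0, 0.03, 0, 0, 0, 1], [0, 0, 0.018, 0, 0, 0, 1], [0, 0, 0, 0, 0, 0, 1], [0, 0, 0, 0, 0, 0, 1], [0, 0, 0, 0, 0, 0, 1]])

```text
t: 18.0
tcp_pos: [0.4849, 0.329, 0.047]
tool_rot: [0.542, 0.84, 0.001, 0.001]
force: [0.3, 0.5, -0.8]
finger_gap: 0.092
gripper_force: 60.0
```

```bash
python3 m.py .0385
```

```text
18.0 [0.4849 0.329  0.047 ] az 114.35 tilt z [ 0.0025  0.0011 -1.    ] gap 0.09183535329427149 F tool [0.3 0.5 0.8]
tool shift to target [-0.0661  0.0003 -0.0005] wz 0.001
```

Request:
apply_moves(plan=[[-0.01, 0, 0, 0, 0, 0, 1], [-0.006, 0, -0.0005, 0, 0, 0, 1], [-0.004, 0, 0, 0, 0, 0, 1], [-0.004, 0, 0, 0, 0, 0, 1], [-0.004, 0, 0, 0, 0, 0, 1], [0, 0, 0, 0, 0, 0, 1], [0, 0, 0, 0, 0, 0, 1]])

```text
t: 18.88
tcp_pos: [0.4955, 0.3031, 0.0461]
tool_rot: [0.542, 0.84, -0.0, -0.0]
force: [-0.7, 0.9, 0.0]
finger_gap: 0.095
gripper_force: 60.0
```

```bash
python3 m.py .0385
```

```text
18.875 [0.4955 0.3031 0.0461] az 114.35 tilt z [-1.e-04  0.e+00 -1.e+00] gap 0.09516238688751355 F tool [ 1.1 -0.3 -0. ]
tool shift to target [-0.0381  0.0014 -0.0014] wz 0.0009
```

The nose is 5 mm into the hole with no contact force. Pushing on.

Request:
apply_moves(plan=[[-0.003, 0.001, -0.001, 0, 0, 0, 1], [-0.006, 0, 0, 0, 0, 0, 1], [-0.006, 0, 0, 0, 0, 0, 1], [-0.006, 0, 0, 0, 0, 0, 1], [-0.006, 0, 0, 0, 0, 0, 1], [-0.005, 0, 0, 0, 0, 0, 1], [0, 0, 0, 0, 0, 0, 1], [0, 0, 0, 0, 0, 0, 1]])

```text
t: 19.88
tcp_pos: [0.5096, 0.2744, 0.0471]
tool_rot: [0.542, 0.84, 0.0, -0.0]
force: [-0.4, -1.0, -0.1]
finger_gap: 0.094
gripper_force: 60.0
```

```bash
python3 m.py .0385
```

```text
19.875 [0.5096 0.2744 0.0471] az 114.35 tilt z [-1.e-04  1.e-04 -1.e+00] gap 0.09403597214082875 F tool [-0.7 -0.8  0.1]
tool shift to target [-0.0061  0.0004 -0.0004] wz 0.0008
```

Request:
apply_moves(plan=[[-0.003, 0, 0, 0, 0, 0, 1], [-0.003, 0, 0, 0, 0, 0, 1], [0, 0, 0, 0, 0, 0, 1], [0, 0, 0, 0, 0, 0, 1]])

```text
t: 20.38
tcp_pos: [0.5121, 0.2688, 0.0471]
tool_rot: [0.542, 0.84, 0.0, -0.0]
force: [0.6, 0.5, 0.1]
finger_gap: 0.094
gripper_force: 60.0
```

Request:
apply_moves(plan=[[-0.001, 0, 0, 0, 0, 0, 1], [0, 0, 0, 0, 0, 0, 1], [0, 0, 0, 0, 0, 0, 1]])

```text
t: 20.75
tcp_pos: [0.5125, 0.268, 0.0471]
tool_rot: [0.542, 0.84, 0.0, -0.0]
force: [-0.7, 0.6, -0.7]
finger_gap: 0.092
gripper_force: 60.0
```

```bash
python3 m.py .0385
python3 - <<'E'
from h import *
w=snapshot("wrist")[:,:,::-1];cv2.imwrite("pics/w11.png",w[150:,200:440]);cv2.imwrite("pics/w11c.png",cv2.resize(w[200:400,240:400],None,fx=3,fy=3,interpolation=2))
E
```

```text
20.75 [0.5125 0.268  0.0471] az 114.35 tilt z [-0.  0. -1.] gap 0.09194153582369871 F tool [ 0.8 -0.3  0.7]
tool shift to target [ 0.0009  0.0004 -0.0004] wz 0.0009
```

View pics/w11c.png

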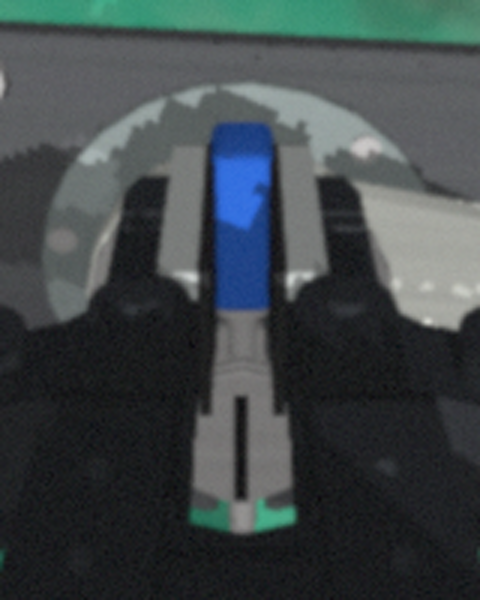

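The shank nose emerges beyond the castle at (240,515), in line with the groove. Release it.

Request:
apply_moves(plan=[[0, 0, 0, 0, 0, 0, 0.7], [0, 0, 0, 0, 0, 0, 0.5], [0, 0, 0, 0, 0, 0, 0.3], [0, 0, 0, 0, 0, 0, 0.3], [0, 0, -0.02, 0, 0, 0, 0.3], [0, 0, -0.04, 0, 0, 0, 0.3], [0, 0, -0.04, 0, 0, 0, 0.3], [0, 0, 0, 0, 0, 0, 0.3]])

```text
t: 21.8
tcp_pos: [0.5148, 0.2687, 0.1505]
tool_rot: [0.542, 0.84, 0.003, 0.002]
force: [0.0, 0.1, -1.0]
finger_gap: 0.351
gripper_force: 0.0
```

Run:
```python
from h import *
s=sense();w=snapshot("wrist")[:,:,::-1];C=cam("wrist",s);cv2.imwrite("pics/w12.png",w);print(s["tcp_pos"],s["force"])
h=cv2.cvtColor(w,cv2.COLOR_BGR2HSV);b=cv2.inRange(h,(105,110,70),(140,255,255));n,lab,st,ct=cv2.connectedComponentsWithStats(b)
u=np.array([np.cos(np.radians(114.3)),np.sin(np.radians(114.3))])
for i in range(1,n):
  if st[i][4]>60:
    ys,xs=np.nonzero(lab==i);q=np.array([(onplane(C,p,.055)[:2]-[.5283,.2339]) for p in zip(xs,ys)]);print(st[i],"along",(q@u).min(),(q@u).max(),"lat",(q@[-u[1],u[0]]).mean(),"pred px",proj(C,[*(np.array([.5283,.2339])+.0235*u),.058]))
v=int(proj(C,[.5283,.2339,.061])[1]);cv2.imwrite("pics/w12c.png",cv2.resize(w[max(v-110,0):v+60,230:410],None,fx=3,fy=3,interpolation=2))
```

```text
[0.51484866 0.26873453 0.1504728 ] [ 0.0471533   0.11856974 -1.02532012]
[309 177  15  37 464] along 0.026515177368846805 0.0552915724876683 lat 0.00033229381592120375 pred px [316.13432183 218.14967783]
[ 451  293   83   75 1812] along -0.12764667849776262 -0.04655375525211716 lat -0.1537351159273002 pred px [316.13432183 218.14967783]
```

Run:
```python
from h import *
s=sense();w=snapshot("wrist")[:,:,::-1];C=cam("wrist",s);cv2.imwrite("pics/w13.png",w);print(s["tcp_pos"],np.abs(s["qd"]).max())
h=cv2.cvtColor(w,cv2.COLOR_BGR2HSV);b=cv2.inRange(h,(105,110,70),(140,255,255));n,lab,st,ct=cv2.connectedComponentsWithStats(b)
u=np.array([np.cos(np.radians(114.3)),np.sin(np.radians(114.3))]);S0=np.array([.5283,.2339])
al=lambda p,z:((onplane(C,p,z)[:2]-S0)@u*1000).round(1)
for i in range(1,n):
  if st[i][4]>60 and st[i][0]<400: x,y,ww,hh,_=st[i];print(st[i],ct[i])
c=int(round(x+ww/2))
print("rear row",[al((c,y-.5),z) for z in(.042,.05,.058)],"front",[al((c,y+hh-.5),z) for z in(.05,.058)])
print("V along col",list(zip(range(y-4,y+110),h[y-4:y+110,c,2].tolist())))
for d in(-13,-20,13,20,23.5,51.5): print(d,[proj(C,[*(S0+d/1000*u),z]).round(1).tolist() for z in(.044,.051,.058,.061)])
```

```text
[0.51337458 0.26826434 0.14862993] 0.03961379236232076
[312 178  14  37 475] [318.11157895 196.45263158]
rear row [np.float64(51.9), np.float64(54.2), np.float64(56.5)] front [np.float64(24.2), np.float64(27.5)]
V along col [(174, 99), (175, 96), (176, 95), (177, 90), (178, 98), (179, 125), (180, 163), (181, 203), (182, 224), (183, 234), (184, 234), (185, 234), (186, 234), (187, 234), (188, 232), (189, 233), (190, 233), (191, 232), (192, 233), (193, 234), (194, 232), (195, 232), (196, 232), (197, 233), (198, 232), (199, 231), (200, 232), (201, 232), (202, 231), (203, 231), (204, 230), (205, 232), (206, 230), (207, 232), (208, 230), (209, 228), (210, 229), (211, 228), (212, 226), (213, 223), (214, 209), (215, 195), (216, 187), (217, 196), (218, 196), (219, 200), (220, 193), (221, 198), (222, 198), (223, 196), (224, 197), (225, 195), (226, 195), (227, 196), (228, 196), (229, 177), (230, 150), (231, 147), (232, 167), (233, 185), (234, 185), (235, 180), (236, 149), (237, 98), (238, 59), (239, 56), (240, 57), (241, 58), (242, 55), (243, 56), (244, 57), (245, 51), (246, 57), (247, 53), (24
[... 176 characters left out ...]
264, 148), (265, 149), (266, 149), (267, 143), (268, 148), (269, 147), (270, 147), (271, 146), (272, 144), (273, 142), (274, 141), (275, 137), (276, 135), (277, 132), (278, 125), (279, 115), (280, 117), (281, 111), (282, 112), (283, 113), (284, 112), (285, 116), (286, 128), (287, 147)]
-13 [[318.7, 253.0], [318.7, 257.3], [318.7, 261.7], [318.7, 263.6]]
-20 [[318.7, 260.4], [318.7, 264.8], [318.7, 269.3], [318.7, 271.4]]
13 [[318.7, 224.5], [318.7, 228.1], [318.7, 231.9], [318.6, 233.6]]
20 [[318.7, 216.5], [318.7, 220.0], [318.6, 223.6], [318.6, 225.2]]
23.5 [[318.7, 212.5], [318.7, 215.8], [318.6, 219.4], [318.6, 220.9]]
51.5 [[318.6, 178.8], [318.6, 181.4], [318.6, 184.1], [318.6, 185.3]]
```

The groove matches its predicted pixels, but the grip reads about 2 mm out. I'll nudge its rear end with closed fingers for margin.

Request:
apply_moves(plan=[[0.0375, 0, 0, 0, 0, 0, 1], [0, 0, 0, 0, 0, 0, 1], [0, 0, 0.05, 0, 0, 0, 1], [0, 0, 0.05, 0, 0, 0, 1], [0, 0, 0, 0, 0, 0, 1], [0, 0, 0, 0, 0, 0, 1]])

```text
t: 22.65
tcp_pos: [0.4977, 0.3019, 0.0476]
tool_rot: [0.542, 0.84, 0.0, 0.0]
force: [-0.0, -0.0, 1.1]
finger_gap: 0.0
gripper_force: 0.0
```

```bash
python3 m.py .063
```

```text
22.65 [0.4977 0.3019 0.0476] az 114.33 tilt z [ 5.e-04  1.e-04 -1.e+00] gap 2.0464443142286124e-05 F tool [-0.  -0.  -1.1]
tool shift to target [-0.0116 -0.0001  0.0001] wz 0.0006
```

Request:
apply_moves(plan=[[-0.004, 0, 0, 0, 0, 0, 1], [-0.003, 0, 0, 0, 0, 0, 1], [-0.003, 0, 0, 0, 0, 0, 1], [-0.002, 0, 0, 0, 0, 0, 1], [0, 0, 0, 0, 0, 0, 1]])

```text
t: 23.28
tcp_pos: [0.5021, 0.291, 0.0473]
tool_rot: [0.542, 0.84, 0.0, 0.0]
force: [-0.2, -0.4, -0.4]
finger_gap: -0.002
gripper_force: 0.0
```

Request:
apply_moves(plan=[[-0.0005, 0, 0, 0, 0, 0, 1], [0, 0, 0, 0, 0, 0, 1], [0, 0, 0, 0, 0, 0, 1]])

```text
t: 23.65
tcp_pos: [0.5022, 0.2908, 0.047]
tool_rot: [0.542, 0.84, -0.0, -0.0]
force: [0.1, 0.4, -0.3]
finger_gap: 0.002
gripper_force: 0.0
```

```bash
python3 m.py .062;python3 - <<'E'
from h import *
w=snapshot("wrist")[:,:,::-1];C=cam("wrist")
h=cv2.cvtColor(w,cv2.COLOR_BGR2HSV);b=cv2.inRange(h,(105,110,40),(140,255,255));n,lab,st,ct=cv2.connectedComponentsWithStats(b)
for i in range(1,n):
  if st[i][4]>30: print(st[i],ct[i])
u=np.array([np.cos(np.radians(114.3)),np.sin(np.radians(114.3))]);S0=np.array([.5283,.2339])
for d in(23.5,51.5): print(d,[proj(C,[*(S0+d/1000*u),z]).round(1).tolist() for z in(.044,.055,.058)])
E
```

```text
23.65 [0.5022 0.2908 0.047 ] az 114.36 tilt z [-1.e-04 -0.e+00 -1.e+00] gap 0.0017627979123613132 F tool [0.4 0.2 0.3]
tool shift to target [-0.0006  0.0004 -0.0005] wz 0.001
23.5 [[320.2, 327.2], [320.1, 342.4], [320.1, 346.9]]
51.5 [[320.2, 282.2], [320.1, 295.4], [320.1, 299.3]]
```

Request:
apply_moves(plan=[[-0.001, 0, 0, 0, 0, 0, 1], [0, 0, 0, 0, 0, 0, 1], [0, 0, 0, 0, 0, 0, 1]])

```text
t: 24.08
tcp_pos: [0.5024, 0.2901, 0.0471]
tool_rot: [0.542, 0.84, 0.0, -0.0]
force: [-1.0, 1.6, 0.1]
finger_gap: 0.004
gripper_force: 1.0
```

Request:
apply_moves(plan=[[0.015, 0, 0, 0, 0, 0, 1], [0.012, 0, -0.03, 0, 0, 0, 1], [-0.025, 0, -0.05, 0, 0, 0, 1], [0, 0, -0.02, 0, 0, 0, 1], [0, 0, 0, 0, 0, 0, 1], [0, 0, 0, 0, 0, 0, 1], [0, 0, 0, 0, 0, 0, 1]])

```text
t: 24.95
tcp_pos: [0.5006, 0.2916, 0.1456]
tool_rot: [0.542, 0.84, -0.001, -0.001]
force: [-1.0, -1.2, -0.3]
finger_gap: -0.003
gripper_force: 0.0
```

Run:
```python
from h import *
s=sense();w=snapshot("wrist")[:,:,::-1];C=cam("wrist",s);cv2.imwrite("pics/w14.png",w);print(s["tcp_pos"],np.abs(s["qd"]).max(),s["force"])
h=cv2.cvtColor(w,cv2.COLOR_BGR2HSV);b=cv2.inRange(h,(105,110,70),(140,255,255));n,lab,st,ct=cv2.connectedComponentsWithStats(b)
u=np.array([np.cos(np.radians(114.3)),np.sin(np.radians(114.3))]);S0=np.array([.5283,.2339])
for i in range(1,n):
  if st[i][4]>60 and st[i][0]<400: x,y,ww,hh,_=st[i];print(st[i],ct[i])
c=int(round(x+ww/2));print([(r,int(h[r,c,2])) for r in range(y-3,y+8)],[(r,int(h[r,c,2])) for r in range(y+hh-6,y+hh+6)])
for d in(23.5,51.5): print(d,[proj(C,[*(S0+d/1000*u),z]).round(1).tolist() for z in(.044,.051,.055,.058)])
y2=cv2.inRange(h,(20,120,100),(35,255,255));y2[:,:250]=0;y2[:,400:]=0
n,lab,st,ct=cv2.connectedComponentsWithStats(y2);print([(st[i].tolist(),ct[i].round(1).tolist()) for i in range(1,n) if st[i][4]>8])
```

```text
[0.5006416  0.29159281 0.14560901] 0.00523239607068322 [-0.97897364 -1.20597344 -0.298145  ]
[316 212  13  37 459] [321.91285403 229.9956427 ]
[(209, 108), (210, 103), (211, 98), (212, 102), (213, 108), (214, 128), (215, 167), (216, 203), (217, 220), (218, 225), (219, 227)] [(243, 133), (244, 131), (245, 132), (246, 128), (247, 112), (248, 70), (249, 42), (250, 32), (251, 27), (252, 30), (253, 28), (254, 23)]
23.5 [[322.0, 244.1], [322.0, 248.2], [322.0, 250.6], [322.0, 252.4]]
51.5 [[322.1, 212.2], [322.1, 215.6], [322.1, 217.7], [322.1, 219.2]]
[]
```

```bash
python3 -c "
from station import *
print(sign_off())"
```

```text
the job is handed in; nothing more can be done
None
```

I tightened the nut past its paint mark to the first slot that lines up (about 0.5 rad past), and pushed the pin through slot and hole from the free side; by my measurements its collar is within about 2 mm of its home position. The job is handed in at about 25 s, but no verdict came back, and I viewed 11 pictures where the limit was 10.

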